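# Screw the lid back on the tilted pepper jar

## Robot

A 6-joint arm with a two-finger parallel gripper is mounted at the origin on the work surface. World frame = base frame: x ahead of the robot, y to its left, z up, the work surface at z = 0. Lengths are in mm, angles in rad, forces in N, time in s.
With the tool pointing down it reaches from about 275 to 825 mm from the base axis. Payload 4.9 kg.
Tool frame: the origin (TCP) lies at the very end of the fingers, on their centre line; the grasp point (between the pads) lies 19 mm behind it; z points along the fingers, y is the direction in which the jaws open and shut (so a half turn about z gives the same grasp; the last joint's range is limited). The gripper opens to 85 mm and grips with 20 to 120 N. Pads are 22 mm wide; open, the fingers measure 114 mm over their backs; the gripper's body (76 mm by 85 mm) begins 54 mm behind the grasp point. The pads swing forward as they close: fully open they stand 13 mm farther back than shut.
Start: joints at [-1.296, 0.326, -0.193, 1.052, 0, 1.437], TCP at [218.643, -504.692, 231.281] pointing down, gripper open.
Joint ranges: [-2.65, 2.65], [-0.97, 1.79], [-1.3, 1.35], [-1.93, 2.1], [-1.47, 1.37], [-3.14, 3.14]. Speed limits (rad/s): [2.57, 2.57, 3.14, 3.14, 3.14, 3.14].

## Interface

Orientations are given as [roll, pitch, yaw] about the fixed x, y, z axes, in that order (R = Rz(yaw) Ry(pitch) Rx(roll)).
In Python, from bench import bot, solve_ik, imaging gives the robot as it stands. Calls block until the motion is done:
- bot.move_ptp(position, orientation): joint-space move of the TCP to a pose.
- bot.movel(position, rot=None, max_speed=150, threshold=None): straight line of the TCP; rot=None keeps the orientation; max_speed is the mean speed in mm/s. With threshold (N) it stops when the force on the tool has changed by that much, and returns True; else False.
- bot.move_j(angles): joint-space move.
- bot.grip(opening, effort=None): opening from 0.0 (shut) to 1.0 (fully open); effort is the grip in N (None keeps the last); returns when the fingers have stopped.
- bot.dwell(seconds).
- solve_ik(position, orientation): joint angles nearest the present ones, or None.
- bot.get_state(): the state.
- imaging.capture(name): name is "side" or "top"; returns the picture (420x560x3 uint8, blue, green, red); there is no depth.
- imaging.camera_model(name): a dict with "K" (3x3 intrinsics, pixels), "position" and "rotation" of the camera in the world. Camera axes: x right, y up, looking along -z (the intrinsics and any distortion apply to the point x, -y, -z); pixel columns grow to the right and rows downward; lengths in mm; the calibration is good to about 2 mm. A picture is of the moment at which its call begins. camera_model takes no time and is no camera call.
A pose or a line that the arm cannot do raises bot.IKError and nothing moves.
- bot.sign_off(): hands the job in, once; it reports no verdict.
The state is a dict: "t": time; "qpos": joint angles; "joint_velocities": joint speeds; "effort": joint torques, N m; "tcp_pos": TCP position; "orientation": TCP orientation; "contact_force": force on the tool from outside, world axes, zero at the start; "wrist_torque": the same for the moment, N m; "opening": opening from 0.0 (shut) to 1.0 (fully open).
Only numpy, scipy, OpenCV 4.12 (cv2) and the standard library are available. Lean on these libraries where they do the work, as an engineer would, in place of code of your own. Each camera call takes 0.05 s, during which the arm holds its last target.

## Task

The blue lid lying on the black tray belongs on the open pepper jar that leans in the wooden display cradle. Set it squarely on the jar's mouth, turn it backwards (anticlockwise, looking at the lid's top) until it drops into the start of the thread, then screw it forwards (clockwise) fully home and let go, without ramming or forcing the lid. Leave the sauce bottle, the spice jar and the mortar standing where they are.

Things in the scene. Friction and masses are not known exactly. Their poses are not given: they have to be found in the camera images.
- lid_center (a point): Loose lid, 0.12 kg: blue cap 76 mm in diameter, 26 mm high, on top of it a cream grip bar 64 long (lid x), 24 thick (lid y), 34 high, to be pinched across the 24 mm. Point on the axis half-way up the 60 mm total (4 mm above the cap's flat top); z up, out of the bar's end. Four lugs, 90 degrees apart, inside the lower rim. Starts right way up on the black tray's floor, any yaw.
- jar_mouth (a point): Centre of the rim of the open jar's mouth, 169 mm above the table. z is the jar's axis, pointing out; it leans 30 degrees from vertical, roughly towards the robot; y is level. Neck 56 mm in diameter, 66 over the thread. lid_center's distance along this z: lid laid on the thread's top 23 mm (27 on a stop rib); dropped into a thread start 15 to 16.5; fully home 9 to 9.5.
- jar_thread (a point): Middle of the neck's thread, on the axis 15 mm inside the rim; axes as jar_mouth. Right-hand, four starts 90 degrees apart, at an angle round the axis that differs each time and is not reported. Laid on top, the lid turns back (positive about z) at most 80 degrees to the window, 11 degrees wide, where it drops; a rib ends the window. Ribs also block turning forward on top.
- jar: The glass jar, 160 mm long, 90 mm in diameter from 35 mm below the rim down, red and green peppers inside; origin and axes as jar_mouth. Held in the cradle, it neither moves nor turns. Once dropped in, the lid needs 60 to 74 degrees clockwise, sinking 0.09 mm per degree, until its lugs meet the ribs.
- cradle: Fixed wooden display cradle under the jar; origin on the table straight below the mouth's centre; the jar and the cradle reach back from it along its +x (215 mm long, 125 mm wide, up to 145 mm high); yaw within 23 degrees of facing straight at the robot (-x).
- tray: Fixed black tray, 270 mm (its x) by 180 mm (y), rim 14 mm high, floor 5 mm; origin under its centre on the table.
- bottle_center (a point): Bystander: dark sauce bottle with black cap, 56 mm in diameter, 190 mm high, loose, standing between the tray and the cradle; point on its axis half-way up.
- spice_center (a point): Bystander: small red-brown spice jar, 50 mm in diameter, 85 mm high, loose, standing farther out than the bottle, between the tray and the cradle; point on its axis half-way up.
- mortar_center (a point): Bystander: grey stone mortar, 124 mm in diameter, 85 mm high, with its pestle leaning out to about 155 mm, loose on the far half of the tray; point on its axis 43 mm up.
Not all that is in view belongs to the job. Leave any purple or yellow look-alike of the part that bears lid_center alone.

How it is judged:
By the outcome, as a careful person would: the job done as asked, in the order asked, and still so for the second after the job is handed in, with the robot touching nothing.
It also fails if it takes over 64 s, if anything falls off the work surface, if the arm or the gripper's body presses on something with over 40 N, if the wrist force passes 120 N, or if a joint passes its speed limit or range.

## Working session

There is one attempt and no reset: what is moved stays moved. The work goes in short steps, each a Python script; the robot and the scene stay as the last script left them, time stands still between calls to the robot, and variables do not carry over. Pictures are saved under pics/ and viewed, and the job is handed in when it is done.

```bash
ls; mkdir -p pics
python3 - <<'E'
from bench import bot, solve_ik, imaging
import cv2
for n in("side","top"):
    im=imaging.capture(n); cv2.imwrite(f"pics/{n}0.png",im)
    m=imaging.camera_model(n); print(n,m)
s=bot.get_state(); print(s)
E
```

```text
pics
side {'K': array([[406.74467625,   0.        , 288.97985385],
       [  0.        , 406.74467625, 216.05086936],
       [  0.        ,   0.        ,   1.        ]]), 'position': array([ 433.59034404, -627.96300725,  592.2555346 ]), 'rotation': array([ 0.85937707, -0.00967604, -0.06625857])}
top {'K': array([[490.51914961,   0.        , 279.16737814],
       [  0.        , 490.51914961, 206.87830938],
       [  0.        ,   0.        ,   1.        ]]), 'position': array([ 427.25415328,  -66.71268966, 1100.91082542]), 'rotation': array([ 0.05796748,  0.00309798, -1.55419534])}
{'t': 0.1, 'qpos': array([-1.29616748e+00,  3.26875716e-01, -1.93523706e-01,  1.05204172e+00,
       -9.87070640e-06,  1.43663678e+00]), 'joint_velocities': array([-1.36295750e-03, -3.07117880e-04,  3.24649883e-03,  2.76251381e-04,
        5.45291594e-04,  4.96173200e-05]), 'effort': array([ 8.41287037e-04, -4.44238615e+01,  2.63038284e+01,  7.86122546e-03,
       -1.66614636e-04, -3.77909586e-06]), 'tcp_pos': array([ 218.4983957 , -504.12445462,  230.56181349]), 'orientation': array([-3.13996130e+00, -2.10224419e-04,  4.08788226e-01]), 'contact_force': array([ 0.22594183,  0.31867382, -0.38195156]), 'wrist_torque': array([-0.02767556, -0.01121233,  0.03811166]), 'opening': 0.9991096510837497}
```

View pics/side0.png

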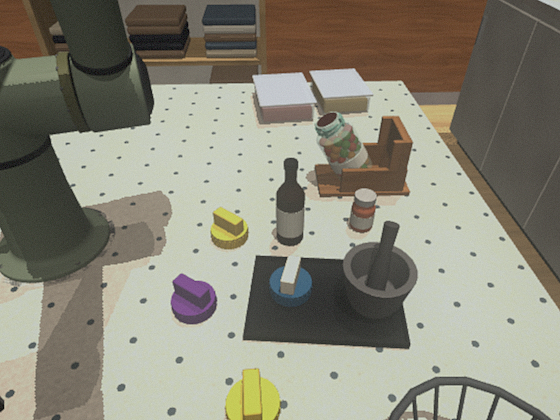

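View pics/top0.png

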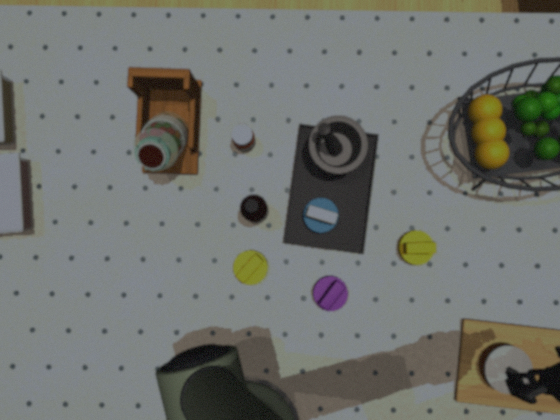

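The side view shows the blue lid with its cream bar at about (291,284) on the tray, and the top view shows it at about (321,214). The look-alikes are yellow (side 229,228 and 252,400; top 251,267 and 417,247) and purple (side 194,299; top 330,293), all off the tray. I choose the blue lid and check it in close crops.

```bash
cat > h.py <<'E'
from bench import bot, solve_ik, imaging
import numpy as np, cv2
from scipy.spatial.transform import Rotation as R
from scipy.optimize import least_squares
def cam(n):
    m=imaging.camera_model(n); return m['K'],np.array(m['position']),R.from_euler('xyz',m['rotation']).as_matrix()
def proj(n,p):
    K,c,M=cam(n); q=(np.atleast_2d(p)-c)@M; q=q*[1,-1,-1]; u=q@K.T; return u[:,:2]/u[:,2:]
def ray(n,uv):
    K,c,M=cam(n); d=np.linalg.inv(K)@[uv[0],uv[1],1]; return c,M@(d*[1,-1,-1])
def atz(n,uv,z):
    c,d=ray(n,uv); return c+d*(z-c[2])/d[2]
def tri(us,ut):
    f=lambda p:np.r_[proj('side',p)[0]-us,proj('top',p)[0]-ut]
    r=least_squares(f,[450,0,100]); return r.x,r.fun
def crop(src,out,x0,y0,w,h,k):
    im=cv2.imread(src)[y0:y0+h,x0:x0+w]; im=cv2.resize(im,None,fx=k,fy=k,interpolation=cv2.INTER_CUBIC)
    return im
E
python3 - <<'E'
from h import *
# side by side: top crop, side crop (75x75 at 5x)
a=crop('pics/top0.png',0,285,180,75,75,5); b=crop('pics/side0.png',0,255,248,75,75,5)
cv2.imwrite('pics/lid.png',np.hstack([a,b]))
a=crop('pics/top0.png',0,125,60,85,120,5)[:, :400]; b=crop('pics/side0.png',0,310,105,105,100,5)[:, :400]
a=crop('pics/top0.png',0,125,60,90,120,4); b=crop('pics/side0.png',0,310,100,105,120,4)
cv2.imwrite('pics/jar.png',np.hstack([a,b]))
for us,ut in [((291,284),(321,214)),((332,118),(151,155))]: print(tri(us,ut))
E
```

```text
(array([ 474.76695773, -154.66649004,   21.35714434]), array([ 0.32564838, -0.01661207, -0.01883937,  0.39819913]))
(array([580.7254356 , 183.19807163, 171.61202006]), array([-2.58834352,  0.16921488,  0.28448903, -2.24188542]))
```

View pics/lid.png

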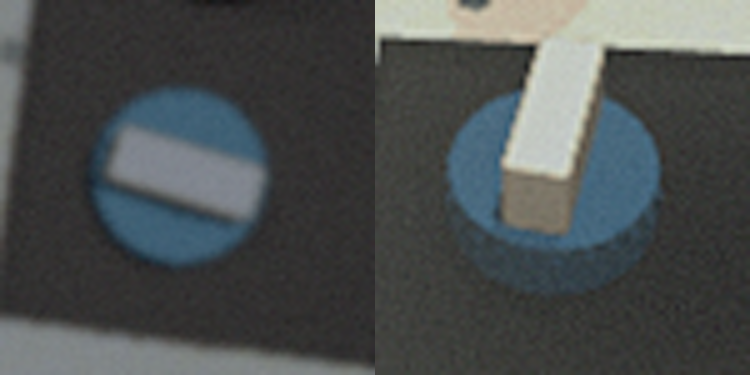

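View pics/jar.png

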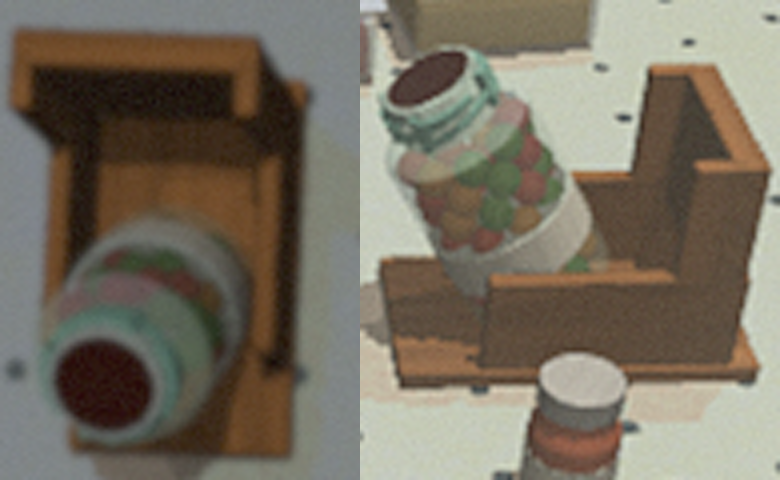

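Lid crop: cream bar on the blue cap. Its top-face corners in the top crop are about (125,123), (268,163), (250,212) and (107,172), so it is the right part. Jar crop: dark mouth at about (151,156) in the top view and (327,119) in the side view. Now I fit the poses.

```bash
cat > fit.py <<'E'
from h import *
px=lambda c,x0,y0,k,dx=0:np.array([[x0+(a-dx+.5)/k-.5,y0+(b+.5)/k-.5] for a,b in c])
bt=px([(125,123),(268,163),(250,212),(107,172)],285,180,5)
bs=px([(543,42),(605,45),(575,172),(502,168)],255,248,5,375)
for n,b in(('top',bt),('side',bs)):
    P=np.array([atz(n,q,65) for q in b]); print(n,P.mean(0).round(1),[np.linalg.norm(P[i]-P[(i+1)%4]).round(1) for i in range(4)])
    d=P[1]-P[0] if n=='top' else P[0]-P[3]
    print(' yaw long',np.degrees(np.arctan2(d[1],d[0])))
ct=px([(180,175)],285,180,5)[0]; print('cap centre top',atz('top',ct,31))
cs=px([(553,170)],255,248,5,375)[0]; print('cap side',atz('side',cs,31))
# cradle
c=px([(308,88),(292,455),(75,450)],125,60,4)
P=np.array([atz('top',q,10) for q in c]); print('cradle base corners top',P.round(1)); d=P[0]-P[1]; print('yaw',np.degrees(np.arctan2(d[1],d[0]))); d=P[1]-P[2];print('front edge',np.degrees(np.arctan2(d[1],d[0])),np.linalg.norm(d))
c=px([(400,388),(756,380)],310,100,4,360)
P=np.array([atz('side',q,0) for q in c]);d=P[1]-P[0];print('side base',P.round(1),np.degrees(np.arctan2(d[1],d[0])),np.linalg.norm(d))
# back wall top, z=145
c=px([(12,32),(257,38)],125,60,4);P=np.array([atz('top',q,145) for q in c]);d=P[0]-P[1];print('wall',P.round(1),np.degrees(np.arctan2(d[1],d[0]))-90,np.linalg.norm(d))
m1=px([(103,385)],125,60,4)[0];m2=px([(428,80)],310,100,4,360)[0]
print('mouth',atz('top',m1,169),atz('side',m2,169),tri(m2,m1))
E
python3 fit.py
```

```text
top [ 475.6 -153.4   65. ] [np.float64(62.7), np.float64(22.1), np.float64(62.6), np.float64(22.1)]
 yaw long -104.73420226566807
side [ 473.4 -156.7   65. ] [np.float64(22.1), np.float64(59.5), np.float64(24.5), np.float64(59.7)]
 yaw long 72.99510741265509
cap centre top [ 473.88815328 -153.05452783   31.        ]
cap side [ 472.45439903 -157.11227093   31.        ]
cradle base corners top [[771.4 117.8  10. ]
 [562.6 121.4  10. ]
 [563.4 243.   10. ]]
yaw -0.9811529763451496
front edge -90.39777050354904 121.58322559356436
side base [[561.8 123.4   0. ]
 [775.1 119.7   0. ]] -1.008853594561962 213.35423064808117
wall [[754.8 242.8 145. ]
 [753.7 121.  145. ]] -0.5372358660527112 121.82996199882234
mouth [575.10995914 185.45349199 169.        ] [574.52936463 181.75293363 169.        ] (array([575.38703564, 186.06994434, 166.7482644 ]), array([ 0.04777827, -0.00308178, -0.00504738,  0.04135724]))
```

```bash
cat >> h.py <<'E'
def rpy(zdir,ydir):
    z=np.array(zdir,float);z/=np.linalg.norm(z);y=np.array(ydir,float);y-=z*(y@z);y/=np.linalg.norm(y)
    return R.from_matrix(np.c_[np.cross(y,z),y,z]).as_euler('xyz')
def jarframe(yaw):
    z=np.array([-np.cos(yaw)/2,-np.sin(yaw)/2,np.sqrt(3)/2]); y=np.array([-np.sin(yaw),np.cos(yaw),0]); return np.cross(y,z),y,z
def jaw(yaw,th):  # tool rpy on the jar, jaw dir at th (deg) about jar z from jar x
    x,y,z=jarframe(yaw);t=np.radians(th); return rpy(-z,np.cos(t)*x+np.sin(t)*y)
E
python3 - <<'E'
from h import *
print('mortar',atz('top',(338,147),85),'bottle',atz('top',(255,206),190),'spice',atz('top',(242,136),85))
np.set_printoptions(precision=2,suppress=True)
for s in(0,180):
    a=np.radians(-15.5+s); o=rpy([0,0,-1],[np.cos(a),np.sin(a),0]); print('grasp',s,solve_ik([474.5,-155,35],o),solve_ik([474.5,-155,300],o))
m=np.array([575,184,169.]);z=jarframe(np.radians(-1))[2]
for th in range(-180,181,30):
    print(th,solve_ik(m+z*27,jaw(np.radians(-1),th)),solve_ik(m+z*100,jaw(np.radians(-1),th)) is not None)
E
```

```text
mortar [ 613.42299224 -183.36980642   85.        ] bottle [480.96107199 -18.02531007 190.        ] spice [633.42372543  17.64651951  85.        ]
grasp 0 [-0.46  0.46 -0.57  0.54  0.    1.38] [-0.46  0.19 -0.19  1.18  0.    1.38]
grasp 180 [-0.46  0.46 -0.57  0.54  0.   -1.76] [-0.46  0.19 -0.19  1.18  0.   -1.76]
-180 [ 0.26  0.14 -0.71  0.21 -0.14 -1.33] True
-150 [ 0.26  0.14 -0.71  0.21 -0.14 -1.85] True
-120 [ 0.26  0.14 -0.71  0.21 -0.14 -2.37] True
-90 [ 0.26  0.14 -0.71  0.21 -0.14 -2.9 ] True
-60 [ 0.26  0.14 -0.71  0.21 -0.14  2.86] True
-30 [ 0.26  0.14 -0.71  0.21 -0.14  2.34] True
0 [ 0.26  0.14 -0.71  0.21 -0.14  1.82] True
30 [ 0.26  0.14 -0.71  0.21 -0.14  1.29] True
60 [ 0.26  0.14 -0.71  0.21 -0.14  0.77] True
90 [ 0.26  0.14 -0.71  0.21 -0.14  0.25] True
120 [ 0.26  0.14 -0.71  0.21 -0.14 -0.28] True
150 [ 0.26  0.14 -0.71  0.21 -0.14 -0.8 ] True
180 [ 0.26  0.14 -0.71  0.21 -0.14 -1.33] True
```

Run:
```python
from h import *
a=np.radians(-15.5); o=rpy([0,0,-1],[np.cos(a),np.sin(a),0])
bot.move_ptp([474.5,-155,130],o); bot.grip(0.75,40)
bot.movel([474.5,-155,75])
s=bot.get_state();print(s['t'],s['tcp_pos'],s['opening'])
cv2.imwrite('pics/t1.png',imaging.capture('top'));cv2.imwrite('pics/s1.png',imaging.capture('side'))
a=crop('pics/top0.png',0,0,0,1,1,1)
cv2.imwrite('pics/c1.png',np.hstack([crop('pics/t1.png',0,270,150,95,110,4),crop('pics/s1.png',0,240,200,100,110,4)]))
for n in('top','side'):print(proj(n,s['tcp_pos']))
```

```text
2.6 [ 474.44132928 -154.97875903   75.09989819] 0.7495260247951616
[[323.23461864 213.46127767]]
[[291.570441   263.80598774]]
```

View pics/c1.png

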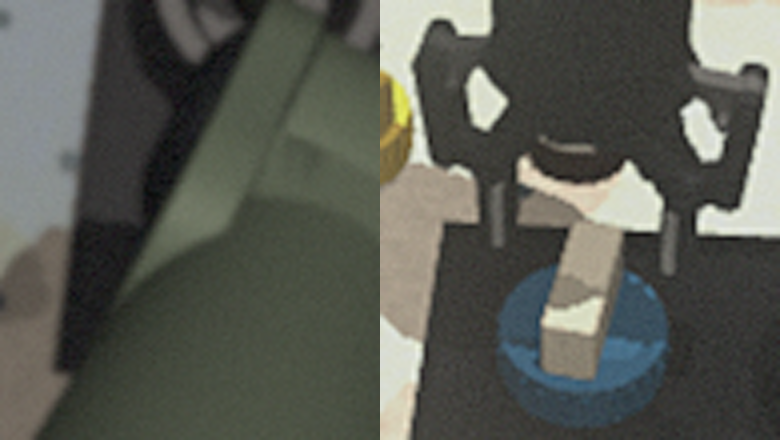

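Side crop: the open fingers, tips at about (498,245) and (668,272), straddle the cream bar evenly. The arm hides the lid in the top view. Next I descend and grip.

Run:
```python
from h import *
print(bot.movel([474.5,-155,35],max_speed=60,threshold=12))
bot.grip(0.0,70)
s=bot.get_state();print(s['t'],s['tcp_pos'],s['opening'],s['contact_force'])
bot.movel([474.5,-155,310],max_speed=150)
s=bot.get_state();print(s['t'],s['tcp_pos'],s['opening'],s['contact_force'],s['wrist_torque'])
cv2.imwrite('pics/s2.png',imaging.capture('side'))
cv2.imwrite('pics/c2.png',crop('pics/s2.png',0,200,50,180,140,4))
print(proj('side',s['tcp_pos']))
```

```text
False
3.9583 [ 474.98864092 -155.27214465   35.54353382] 0.2672158009281037 [-0.59513161 -0.37212292  4.73761199]
5.9417 [ 474.11347089 -154.82707657  309.28115834] 0.26337381689020567 [-0.34756371 -0.07588567 -1.41297997] [ 0.04310302 -0.01098713  0.00541142]
[[293.73849987 144.62895521]]
```

View pics/c2.png

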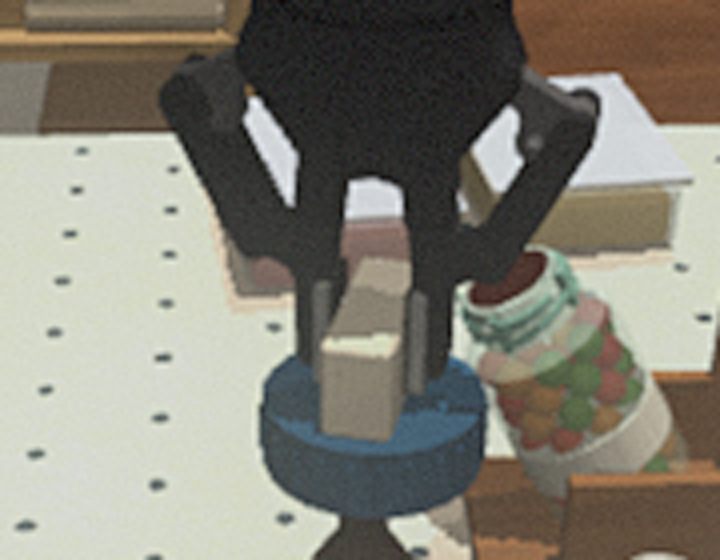

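The side crop shows the lid gripped level, cap centre at about (374,400) in the crop, bar between the pads. I rotate the wrist 90° to measure the lid's offset along its bar.

```bash
cat > cap.py <<'E'
from h import *
def mask(im):
    h=cv2.cvtColor(im,cv2.COLOR_BGR2HSV); m=cv2.inRange(h,(98,90,30),(115,255,255))
    n,l,st,c=cv2.connectedComponentsWithStats(m)
    i=1+np.argmax(st[1:,4]); return (l==i).astype(np.uint8)
def meas(f,tcp):
    m=mask(cv2.imread(f)); ys,xs=np.nonzero(m); hull=cv2.convexHull(np.c_[xs,ys].astype(np.int32))
    w=np.array([ [xs[ys==y].min(),xs[ys==y].max()] for y in range(ys.min(),ys.max()+1)])
    return hull.reshape(-1,2),(xs.min()-.5,xs.max()+.5,ys.min()-.5,ys.max()+.5)
def model(n,tcp,Rt,off,h=-4):
    # cap cylinder: top h mm beyond tcp along tool z(+), off = offset in tool x,y
    t=np.linspace(0,2*np.pi,360);P=[]
    for d in(4,30): P.append(tcp+(np.c_[off[0]+38*np.cos(t),off[1]+38*np.sin(t),np.full(360,d+off[2])])@Rt.T)
    u=proj(n,np.vstack(P)); return u
def ext(u): return (u[:,0].min(),u[:,0].max(),u[:,1].min(),u[:,1].max())
E
python3 - <<'E'
from cap import *
s=bot.get_state(); 
def rep(f,s):
    Rt=R.from_euler('xyz',s['orientation']).as_matrix()
    print(np.round(meas(f,0)[1],1)); print(np.round(ext(model('side',s['tcp_pos'],Rt,[0,0,0])),1), s['tcp_pos'].round(1),'toolx',Rt[:,0].round(3))
rep('pics/s2.png',s)
q=np.array(s['qpos']);q[5]-=np.pi/2;bot.move_j(q)
s=bot.get_state();print(s['t'])
cv2.imwrite('pics/s3.png',imaging.capture('side')); rep('pics/s3.png',s)
cv2.imwrite('pics/c3.png',crop('pics/s3.png',0,200,50,180,140,4))
E
```

```text
[269.5 319.5 149.5 163.5]
[265.4 322.  133.1 179.5] [ 474.2 -154.8  309.3] toolx [0.267 0.964 0.   ]
7.3917
[292.5 320.5 144.5 163.5]
[265.4 322.  133.2 179.6] [ 474.2 -154.8  309.2] toolx [-0.963  0.268  0.001]
```

View pics/c3.png

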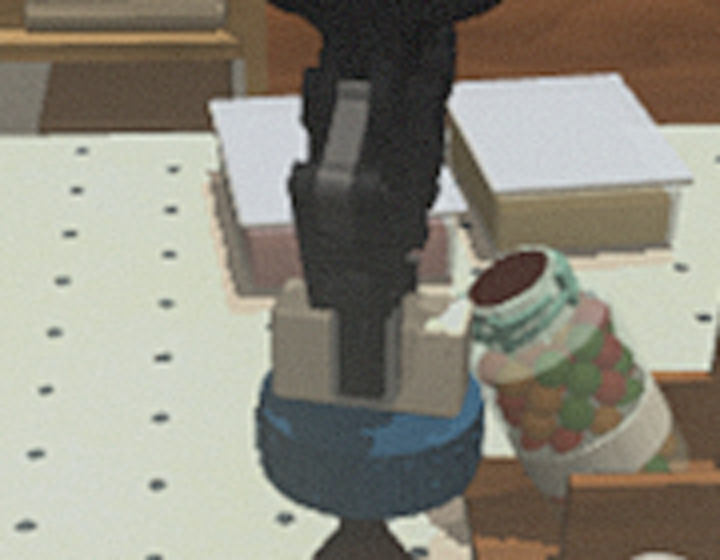

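```bash
cat >> cap.py <<'E'
def mask(im):
    b=cv2.GaussianBlur(im,(3,3),0).astype(int); m=((b[...,0]-b[...,2])>22).astype(np.uint8)
    m[:145]=0 
    n,l,st,c=cv2.connectedComponentsWithStats(m)
    i=1+np.argmax(st[1:,4]); return (l==i).astype(np.uint8)
def subpix(f,rows,cols):
    im=cv2.imread(f).astype(float);d=cv2.GaussianBlur(im[...,0]-im[...,2],(3,3),0);o=[]
    for r in rows:
        for c0,c1,sg in cols:
            seg=d[r,c0:c1];o.append((r,sg,c0))
    return d
E
python3 - <<'E'
from cap import *
for f in('s2','s3'):
    im=cv2.imread(f'pics/{f}.png').astype(float); d=cv2.GaussianBlur(im[...,0]-im[...,2],(1,5),0)
    C=[]
    for r in range(152,170,2):
        row=d[r]; th=0.5*(np.median(row[275:312])+0)
        i=np.where(row[250:340]>th)[0]+250
        def x(a,b): return a+(th-row[a])/(row[b]-row[a])*(b-a)
        L=x(i[0],i[0]-1);Rr=x(i[-1],i[-1]+1);C.append((r,round(L,1),round(Rr,1),round((L+Rr)/2,2)))
    print(f,C)
E
```

```text
s2 [(152, np.float64(264.1), np.float64(322.5), np.float64(293.33)), (154, np.float64(251.8), np.float64(322.0), np.float64(286.89)), (156, np.float64(264.2), np.float64(321.6), np.float64(292.89)), (158, np.float64(264.9), np.float64(320.1), np.float64(292.51)), (160, np.float64(274.6), np.float64(314.5), np.float64(294.58)), (162, np.float64(278.5), np.float64(315.8), np.float64(297.16)), (164, np.float64(265.8), np.float64(319.5), np.float64(292.63)), (166, np.float64(267.6), np.float64(319.1), np.float64(293.35)), (168, np.float64(268.0), np.float64(318.1), np.float64(293.05))]
s3 [(152, np.float64(263.9), np.float64(320.7), np.float64(292.31)), (154, np.float64(263.9), np.float64(320.6), np.float64(292.21)), (156, np.float64(264.0), np.float64(320.4), np.float64(292.2)), (158, np.float64(270.2), np.float64(319.1), np.float64(294.65)), (160, np.float64(284.7), np.float64(319.0), np.float64(301.88)), (162, np.float64(264.8), np.float64(319.5), np.float64(292.17)), (164, np.float64(265.2), np.float64(319.1), np.float64(292.11)), (166, np.float64(265.9), np.float64(318.2), np.float64(292.06)), (168, np.float64(267.1), np.float64(317.5), np.float64(292.31))]
```

Measured lid offset is about 0.9 mm along tool x. The side camera is biased by −0.8 px. After correcting both cameras the mouth comes out at (575.3, 184.3, 169). I move to a hover above it.

```bash
cat >> h.py <<'E'
YAW=np.radians(-0.9)
M=np.array([575.3,184.3,169.])
def pose(dist,th,lat=(0,0)):
    """TCP pos and rpy so the lid axis is on the jar axis, lid_center at dist"""
    o=jaw(YAW,th);x,y,z=jarframe(YAW);Rt=R.from_euler('xyz',o).as_matrix()
    return M+lat[0]*x+lat[1]*y+z*(dist+0.5)-0.93*Rt[:,0],o
def where(s=None):
    s=s or bot.get_state();x,y,z=jarframe(YAW);Rt=R.from_euler('xyz',s['orientation']).as_matrix()
    d=np.array(s['tcp_pos'])+0.93*Rt[:,0]-M
    th=np.degrees(np.arctan2(Rt[:,1]@y,Rt[:,1]@x)); f=np.array(s['contact_force']);w=np.array(s['wrist_torque'])
    J=np.c_[x,y,z]
    return dict(t=round(s['t'],2),lat=np.round([d@x,d@y],2),dist=round(d@z-0.5,2),th=round(th,1),F=np.round(f@J,1),T=np.round(w@J,2),op=round(s['opening'],3),tilt=round(np.degrees(np.arccos(-Rt[:,2]@z)),2))
E
python3 - <<'E'
from h import *
o=jaw(YAW,90)
bot.move_ptp([490,100,330],o)
p,o=pose(75,90); bot.movel(p,o,max_speed=150)
bot.dwell(0.2);print(where())
for n in('top','side'):cv2.imwrite(f'pics/{n}4.png',imaging.capture(n))
cv2.imwrite('pics/c4.png',np.hstack([crop('pics/top4.png',0,110,90,95,110,4),crop('pics/side4.png',0,270,50,100,110,4)]))
E
```

```text
{'t': 9.7, 'lat': array([ 0.68, -0.34]), 'dist': np.float64(75.64), 'th': np.float64(90.0), 'F': array([-1. , -0.3, -1. ]), 'T': array([-0.04,  0.63, -0.08]), 'op': 0.27, 'tilt': np.float64(0.08)}
```

View pics/c4.png

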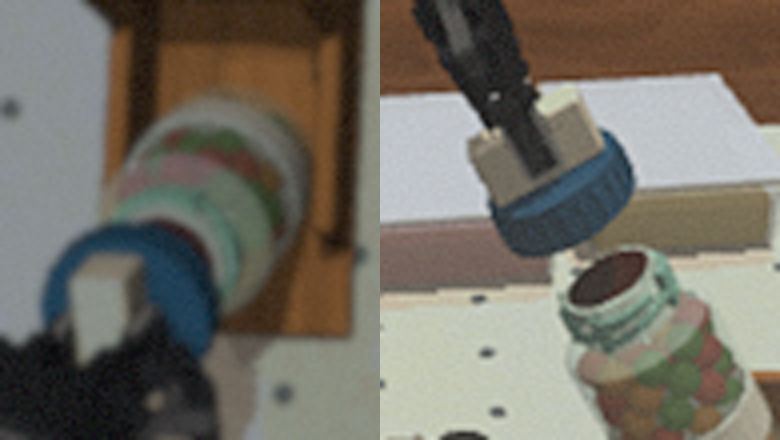

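Hover view: the lid sits square above the mouth in both crops. I overlay the model to check lateral alignment.

Run:
```python
from h import *
s=bot.get_state();x,y,z=jarframe(YAW);Rt=R.from_euler('xyz',s['orientation']).as_matrix()
t=np.linspace(0,2*np.pi,200)
out=[]
for n,x0,y0 in(('top',110,90),('side',270,50)):
    k=4;im=crop(f'pics/{n}4.png',0,x0,y0,95,110,k) if n=='top' else crop(f'pics/{n}4.png',0,x0,y0,100,110,k)
    def dr(P,c):
        u=(proj(n,P)-[x0,y0]+.5)*k-.5; cv2.polylines(im,[np.round(u*8).astype(np.int32)],True,c,1,cv2.LINE_AA,3)
    for r,dd in((28,0),(33,-15),(45,-35),(45,-158)): dr(M+np.outer(np.cos(t),x)*r+np.outer(np.sin(t),y)*r+dd*z,(0,255,255))
    L=np.array(s['tcp_pos'])+.93*Rt[:,0]
    for dd in(4.5,30.5): dr(L+np.outer(np.cos(t),Rt[:,0])*38+np.outer(np.sin(t),Rt[:,1])*38+dd*Rt[:,2],(0,0,255))
    out.append(im)
cv2.imwrite('pics/c5.png',np.hstack(out))
```

```text
(no output)
```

View pics/c5.png

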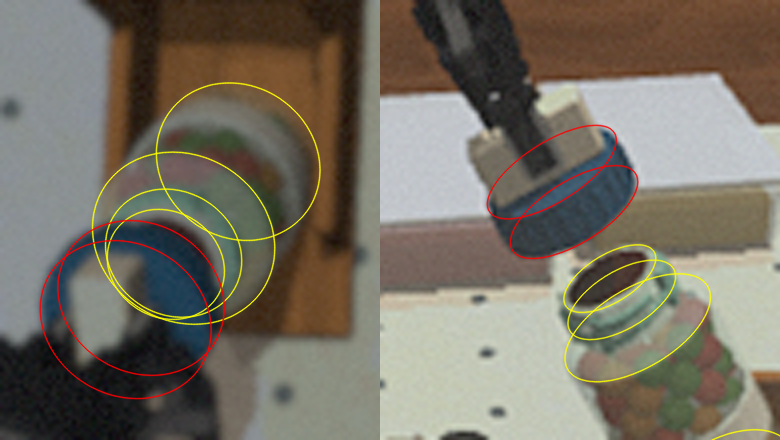

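Run:
```python
from h import *
px=lambda c,x0,y0,k,dx=0:np.array([[x0+(a-dx+.5)/k-.5,y0+(b+.5)/k-.5] for a,b in c])
bt=px([(125,123),(268,163),(250,212),(107,172)],285,180,5).mean(0)
bs=px([(543,42),(605,45),(575,172),(502,168)],255,248,5,375).mean(0)
T=np.array([474.4,-154.2,65])
b={'top':bt-proj('top',T)[0],'side':bs-proj('side',T)[0]};print(b)
x,y,z=jarframe(YAW);t=np.linspace(0,2*np.pi,200);out=[]
for n,x0,y0,w in(('top',128,128,52),('side',310,105,48)):
    k=8;im=crop(f'pics/{n}0.png',0,x0,y0,w,48,k)
    for r,dd,c in((28,0,(0,255,255)),(24,0,(0,255,0)),(33,-15,(255,0,255))):
        P=M+np.outer(np.cos(t),x)*r+np.outer(np.sin(t),y)*r+dd*z
        u=(proj(n,P)+b[n]-[x0,y0]+.5)*k-.5; cv2.polylines(im,[np.round(u*8).astype(np.int32)],True,c,1,cv2.LINE_AA,3)
    out.append(im)
cv2.imwrite('pics/c6.png',np.hstack(out))
```

```text
{'top': array([-0.35192899, -0.58762073]), 'side': array([-0.58402117,  1.5059028 ])}
```

View pics/c6.png

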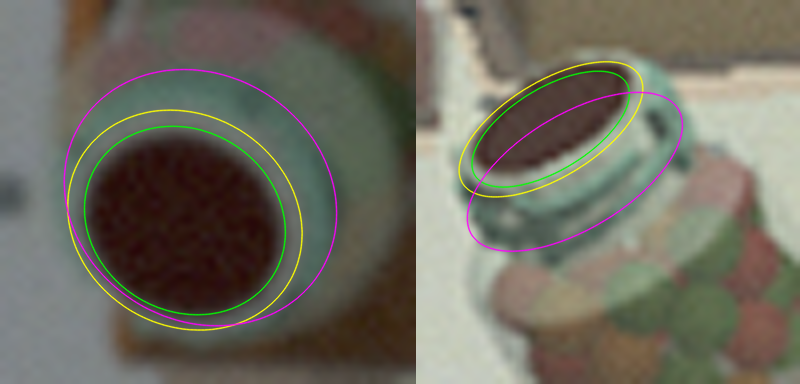

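Overlay: the predicted rim matches the dark mouth within about 1 mm in both crops, with a slight +y shift. I adjust M and lower under force threshold.

```bash
sed -i 's/^M=.*/M=np.array([575.2,184.9,169.])/' h.py
python3 - <<'E'
from h import *
c=np.array([-0.6,0.3])
p,o=pose(42,90,c); bot.movel(p,o,max_speed=80); bot.dwell(.15); w=where();print(w)
c=c-w['lat']; print(c)
p,o=pose(16,90,c); print(bot.movel(p,o,max_speed=25,threshold=6)); print(where()); bot.dwell(.1); print(where())
for n in('top','side'):cv2.imwrite(f'pics/{n}6.png',imaging.capture(n))
cv2.imwrite('pics/c7.png',np.hstack([crop('pics/top6.png',0,110,90,95,110,4),crop('pics/side6.png',0,290,70,100,110,4)]))
E
```

```text
{'t': 10.51, 'lat': array([-0.15,  0.43]), 'dist': np.float64(42.41), 'th': np.float64(90.0), 'F': array([-0.4, -0.4, -0.2]), 'T': array([0.01, 0.62, 0.04]), 'op': 0.271, 'tilt': np.float64(0.05)}
[-0.45 -0.13]
True
{'t': 11.25, 'lat': array([-0.64, -0.02]), 'dist': np.float64(23.13), 'th': np.float64(90.0), 'F': array([0.4, 0.8, 6.1]), 'T': array([ 0.  ,  0.42, -0.02]), 'op': 0.267, 'tilt': np.float64(0.02)}
{'t': 11.35, 'lat': array([-0.68, -0.02]), 'dist': np.float64(23.17), 'th': np.float64(90.0), 'F': array([ 1.1, -0.8,  5.8]), 'T': array([ 0.01,  0.39, -0.05]), 'op': 0.269, 'tilt': np.float64(0.02)}
```

View pics/c7.png

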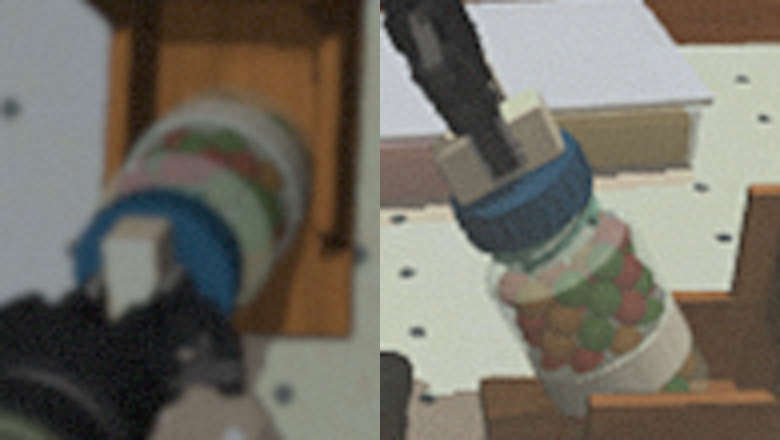

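The lid rests on the thread at 23.1 mm with about 6 N and low side force, and both crops show it square on the mouth. Now I turn it back in small steps with light pressing.

```bash
cat > back.py <<'E'
from h import *
import json,sys
st=json.load(open('st.json')); dc,th,c=st['dc'],st['th'],np.array(st['c'])
for i in range(int(sys.argv[1])):
    th+=4
    p,o=pose(dc,th,c); bot.movel(p,o,max_speed=20)
    w=where(); 
    fz=w['F'][2]
    if fz<4.5 or w['dist']<dc-1:
        p,o=pose(max(dc-9,14),th,c); hit=bot.movel(p,o,max_speed=25,threshold=4.0); w2=where(); dc=w2['dist']-0.05
        print(i,w['dist'],w['th'],fz,w['T'][2],'->',hit,w2)
        if w2['dist']<20: break
    elif fz>11: dc+=0.25; print('up',w['dist'],w['th'],fz,w['T'])
    else: print(i,w['dist'],w['th'],w['F'],w['T'],w['t'])
    if abs(w['T'][2])>1.2: print('torque',w); break
json.dump(dict(dc=float(dc),th=th,c=list(c)),open('st.json','w'))
E
echo '{"dc":23.1,"th":90,"c":[-0.45,-0.13]}' > st.json; python3 back.py 3
```

```text
0 23.14 93.9 [0.3 0.1 4.5] [-0.07  0.53  0.11] 11.7
1 23.15 97.9 [-0.1  0.3  6.3] [-0.07  0.59  0.11] 11.95
2 23.13 101.9 [-1.2  0.8  6.9] [-0.12  0.58  0.14] 12.2
```

```bash
python3 back.py 17
```

```text
0 23.14 105.9 [-1.  -0.3  6.3] [-0.09  0.64  0.12] 12.45
1 23.15 109.9 [-0.5 -0.2  7.4] [-0.09  0.62  0.13] 12.7
2 23.14 113.9 [-1.7  1.1  6.2] [-0.11  0.65  0.2 ] 12.95
3 23.12 117.9 [-0.8  0.5  6.5] [-0.14  0.55  0.13] 13.2
4 23.11 121.9 [-0.9 -1.   6.2] [-0.11  0.58  0.08] 13.45
5 23.13 125.9 [-1.6 -0.1  6.2] [-0.11  0.62  0.14] 13.7
6 23.18 129.9 [-0.3 -1.   7. ] [-0.17  0.63  0.13] 13.95
7 22.77 133.9 -0.1 -0.02 -> True {'t': 14.56, 'lat': array([-0.46, -0.39]), 'dist': np.float64(15.16), 'th': np.float64(134.0), 'F': array([ 0.3, -0.7,  6.3]), 'T': array([-0.06,  0.33, -0.01]), 'op': 0.268, 'tilt': np.float64(0.04)}
```

It dropped in at 15.2 mm, after about 44° back. Now I screw it forward along the helix, watching force and torque.

```bash
cat > fwd.py <<'E'
from h import *
import json,sys
st=json.load(open('st.json')); dc,th,c=st['dc'],st['th'],np.array(st['c'])
step=float(sys.argv[2])
if len(sys.argv)>3: bot.grip(0.0,110); print(where())
for i in range(int(sys.argv[1])):
    th-=step; dc-=0.09*step
    p,o=pose(dc,th,c); bot.movel(p,o,max_speed=20)
    w=where(); fz=w['F'][2]
    print(i,w['dist'],w['th'],round(th,1),w['F'],w['T'],w['t'],w['op'])
    if fz>9: dc+=0.15
    elif fz<1: dc-=0.2
    if abs(w['T'][2])>0.9 or abs(fz)>25: print('stop'); break
json.dump(dict(dc=float(dc),th=th,c=list(c)),open('st.json','w'))
E
python3 fwd.py 4 4 g
```

```text
{'t': 14.78, 'lat': array([-0.43, -0.4 ]), 'dist': np.float64(15.25), 'th': np.float64(133.9), 'F': array([ 0. , -0.2,  5.5]), 'T': array([-0.14,  0.44, -0.05]), 'op': 0.261, 'tilt': np.float64(0.04)}
0 14.91 129.9 130.0 [-0.9 -0.6  6.9] [-0.15  0.44 -0.04] 15.03 0.262
1 14.55 126.0 126.0 [ 0.4 -0.5  6.3] [-0.24  0.28 -0.07] 15.28 0.263
2 14.2 122.0 122.0 [ 0.9 -0.1  7.1] [-0.22  0.34 -0.06] 15.53 0.259
3 13.83 118.1 118.0 [ 0.2 -0.1  5.5] [-0.28  0.25 -0.02] 15.78 0.263
```

```bash
python3 fwd.py 11 4; python3 fwd.py 8 2
```

```text
0 13.5 114.1 114.0 [ 0.4 -0.6  4.7] [-0.29  0.16 -0.03] 16.02 0.261
1 13.11 110.1 110.0 [ 0.8 -0.7  5.4] [-0.21  0.17 -0.05] 16.27 0.265
2 12.74 106.1 106.0 [ 0.8 -0.4  5.2] [-0.14  0.2   0.03] 16.52 0.258
3 12.37 102.1 102.0 [0.3 0.4 5.9] [-0.15  0.27 -0.  ] 16.77 0.268
4 11.99 98.1 98.0 [0.5 1.2 5.7] [-0.11  0.22 -0.12] 17.02 0.263
5 11.63 94.1 94.0 [0.3 0.5 6.6] [-0.13  0.31 -0.12] 17.27 0.261
6 11.26 90.1 90.0 [0.8 0.  6.8] [-0.15  0.28 -0.05] 17.52 0.26
7 10.87 86.1 86.0 [-0.1  0.1  6.2] [-0.11  0.22 -0.07] 17.77 0.258
8 10.51 82.1 82.0 [ 0.3 -0.4  5.4] [-0.15  0.25 -0.11] 18.02 0.264
9 10.15 78.1 78.0 [0.2 0.3 5.4] [-0.12  0.2  -0.14] 18.27 0.261
10 9.77 74.1 74.0 [-0.2 -1.5  5.9] [-0.26  0.31 -0.09] 18.52 0.266
0 9.62 72.2 72.0 [ 1.8 -2.4  7. ] [-0.46  0.27  0.49] 18.77 0.259
1 9.62 70.4 70.0 [ 1.3 -1.9  8.7] [-0.6   0.23  1.88] 19.02 0.26
stop
```

Torque rises stiffly to about 1.9 N·m after 62° of forward turn, at 9.6 mm by my estimate (9.5 allowing for the 0.13 mm bias seen at 23). That is the stop. I relax the twist slightly, release, back off and check.

Run:
```python
from h import *
import json
st=json.load(open('st.json'));dc,c=st['dc'],np.array(st['c'])
p,o=pose(dc+0.05,71.3,c);bot.movel(p,o,max_speed=20);print(where())
bot.grip(0.75);print(where())
p,o=pose(110,71.3,c);bot.movel(p,o,max_speed=120)
bot.move_ptp([380,60,300],[np.pi,0,o[2]])
w=where();print(w)
for n in('top','side'):cv2.imwrite(f'pics/{n}8.png',imaging.capture(n))
t=np.linspace(0,2*np.pi,200);x,y,z=jarframe(YAW);out=[]
for n,x0,y0,b in(('top',110,90,(-.35,-.59)),('side',290,70,(-.58,1.5))):
    im=crop(f'pics/{n}8.png',0,x0,y0,100,110,4)
    for d in(5.25,-20.75):
        P=M+np.outer(np.cos(t),x)*38+np.outer(np.sin(t),y)*38+d*z
        u=(proj(n,P)+b-[x0,y0]+.5)*4-.5;
        if n=='side':cv2.polylines(im,[np.round(u*8).astype(np.int32)],True,(0,255,255),1,cv2.LINE_AA,3)
    out.append(im)
cv2.imwrite('pics/c8.png',np.hstack(out))
```

```text
{'t': 19.27, 'lat': array([-0.07, -0.59]), 'dist': np.float64(9.6), 'th': np.float64(71.6), 'F': array([ 0.6, -2.8,  8.5]), 'T': array([-0.57,  0.33,  0.93]), 'op': 0.261, 'tilt': np.float64(0.09)}
{'t': 19.75, 'lat': array([-0.73, -0.14]), 'dist': np.float64(9.21), 'th': np.float64(71.3), 'F': array([ 0. , -1.2, -0.3]), 'T': array([0.  , 0.47, 0.02]), 'op': 0.747, 'tilt': np.float64(0.03)}
{'t': 21.51, 'lat': array([-102.45, -127.59]), 'dist': np.float64(208.95), 'th': np.float64(71.3), 'F': array([-1.1, -0.5,  0.7]), 'T': array([ 0.04,  0.02, -0.03]), 'op': 0.752, 'tilt': np.float64(29.96)}
```

View pics/c8.png

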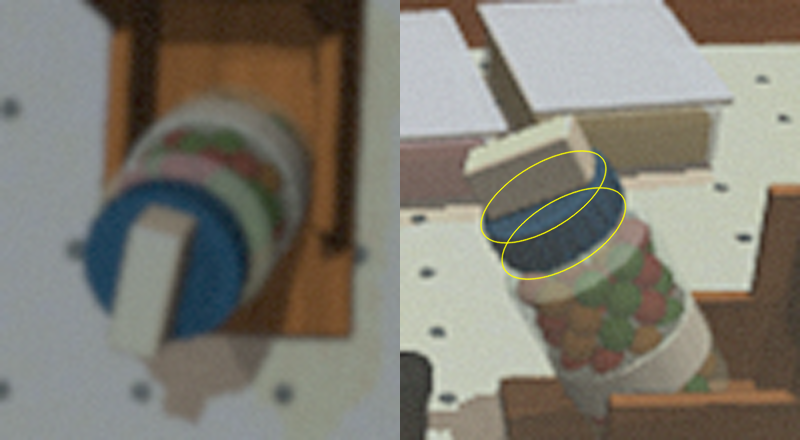

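View pics/side8.png

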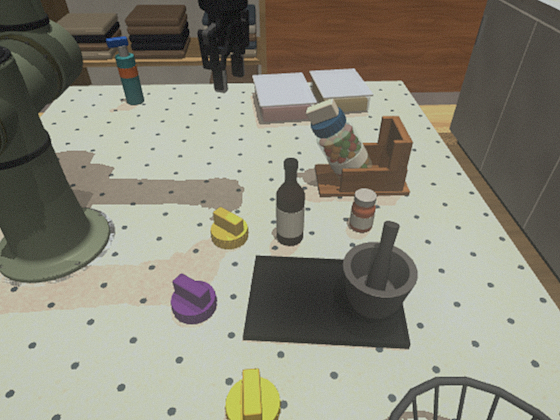

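The side view shows the lid seated square on the jar, cap matching the predicted home position. The bottle, spice jar and mortar are at their original pixels, and the gripper is clear. Handing in.

```bash
python3 -c "
from h import *
bot.sign_off(); print(bot.get_state()['t'])"
```

```text
the job is handed in; nothing more can be done
the job is handed in; nothing more can be done
```

The blue lid is on the pepper jar, screwed home and let go, and I handed the job in at about 21.5 s.

- **Laying on:** I pinched the lid by its bar and set it on the mouth. It touched down at 23.1 mm with about 6 N and little side force.
- **Turning back:** After about 44° anticlockwise it dropped to 15.2 mm.
- **Screwing home:** I turned it about 62° clockwise along the thread with 5–9 N of pressing. The torque then rose sharply, with a peak of 1.9 N·m. I eased the twist before opening the gripper and backing away.

**Last checks:**
- The side picture shows the lid square on the jar, and its outline fits the predicted home position.
- The bottle, spice jar and mortar stand at their first pixel positions.

**Disagreements:**
- My reading at the stop was 9.6 mm, just over the 9–9.5 mm given. Contact on the thread top read 0.13 mm high (23.13 against 23), so the true value is about 9.5 mm.
- The two cameras differed by about 3.5 mm in y. I corrected this from where the gripped lid appeared in the pictures, compared with the arm's own position.

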